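# Ease and re-tighten the ratchet cell clamp

### The job

The battery cell in the bench clamp has been squeezed too hard. Swing the pawl out of the ratchet wheel so that it stays out, turn the knob back until the pressure plate stands clear of the cell, swing the pawl in again, and then wind the knob on a click at a time until you feel the plate take hold of the cell, plus one click more. Push the pawl gently, never force the knob back against it, don't crush the cell, and leave the other things on the bench where they are.

Things in the scene. Friction and masses are not known exactly. Their poses are not given: they have to be found in the camera images.
- clamp: Bench clamp, bolted down: aluminium base 140 x 200 x 14 mm, two upright columns, bridge 90 x 206 mm with its top 114 mm up. Origin: centre of the base's underside, on the upright axis of knob, wheel, plate. Its y runs along the bridge, its x across it, z up. The cell, 60 x 90 mm, thickness unknown, lies in the nest on the base under the plate; its tabs point to +x.
- knob (a joint): Angle of knob and ratchet wheel (rad), grows clockwise seen from above = plate down. 12 teeth: a click each 0.524 rad, 2 mm of plate travel; stops at 0 and 7.3. Quick thread with a drag screw, set anew each time: friction 0.1 to 0.25 Nm; each click of squeeze adds about 0.08 Nm. With the pawl in it turns only clockwise. Once freed it springs back until the drag holds it, plate still pressing.
- knob_grip (a point): Point on the knob's axis 161 mm above the bench, height at which to grip: black ribbed round knob, 44 mm diameter, from 141 to 171 mm up, free all round. Below it the toothed wheel, 68 mm across, from 128 to 136 mm up. The brass thumb screw on the bridge is the drag screw, to be left alone (top 130 mm up).
- pawl (a joint): Angle of the pawl (rad): about 0 in a tooth gap, up to 0.13 on a tooth crest, 0.8 fully out. Grows anticlockwise seen from above. A square cam and spring plunger at its pivot (up to 146 mm high) snap it in below 0.42 and out above 0.42. Freeing it under load takes about 2 to 6 N at the pin, putting it back about 2 N.
- pawl_pin (a point): On the axis of the upright steel pin on the pawl's tail, 10 mm diameter, from 132 to 162 mm up, this point 154 mm up, to be pushed sideways. Pivot at x 8, y 57 mm of the clamp, 34 mm from the pin. Pawl in: pin at about x -6, y 88; out: about x -24, y 69. So it is freed by pushing towards clamp -x (and -y).
- plate: Spring-loaded pressure plate of the clamp, aluminium 70 x 180 x 10 mm, sliding on the columns under the bridge; origin: centre of its underside. Wound down by the knob through a spring (10 N/mm, 8 N at first touch): it stops on the cell and from then on each click adds about 20 N.
- multimeter: Bystander: dark multimeter 150 x 76 x 34 mm lying flat; origin: centre of its underside.
- spare_cell: Bystander: silvery pouch cell 80 x 58 x 6 mm lying in front of the clamp; origin: centre of its underside.
- spatula: Bystander: steel lab spatula 170 mm long lying behind the clamp; origin: underside at its middle.
- screwdriver: Bystander: screwdriver 160 mm long lying beside the clamp (its -y side); origin: underside at its middle.
- coin_tray: Bystander: white tray 110 x 150 x 22 mm with coin cells; origin: centre of its underside.
- bottle: Bystander: amber bottle, 64 mm diameter, 150 mm tall; origin: centre of its underside.
There are look-alikes about, which are no part of the job. Of the things that look like the clamp, the larger one is meant.

How it is judged:
On the way, in this order (a step that is already met when the one before it is completed fails the run):
1. the pawl is swung out of the ratchet wheel and stays out (value of joint pawl above 0.6 rad), for 0.2 s.
2. with the pawl out, the knob is turned back until the plate no longer touches the cell (value of joint pawl above 0.6 rad and contact force between plate and anything else below 0.3 N), for 0.3 s.
3. the pawl is swung back into the teeth while the plate is still clear of the cell (value of joint pawl below 0.2 rad and contact force between plate and anything else below 0.3 N), for 0.2 s.
At the end, for the whole second after the job is handed in: The plate presses on the cell with 21 to 54 N (about one to two clicks past first touch), the pawl lies in the teeth (joint below 0.2 rad) and the knob is at rest (contact force between plate and anything else between 21 and 54 N and value of joint pawl below 0.2 rad and velocity of joint knob between -0.05 and 0.05 rad/s).
It fails at once if the knob is forced back against the engaged pawl (over 45 N between pawl and wheel) (contact force between pawl and knob above 45 N).
It fails at once if the pawl is shoved hard (over 20 N from the fingers) (contact force between the fingers and pawl above 20 N).
It fails at once if the cell is crushed (over 220 N under the plate) (contact force between plate and anything else above 220 N).
It fails at once if the knob is spun on instead of being wound a click at a time (over 4 rad/s) (velocity of joint knob above 4 rad/s).
It fails at once if another thing on the bench is displaced by more than 30 mm (distance of any of multimeter, spare_cell, spatula, screwdriver, coin_tray, bottle from where it was at the start of the episode above 0.03 m).
It also fails if it takes over 72 s, if anything falls off the work surface, if the arm or the gripper's body presses on something with over 40 N, if the wrist force passes 120 N, or if a joint passes its speed limit or range.

### The arm

A 6-joint arm with a two-finger parallel gripper is mounted at the origin on the work surface. World frame = base frame: x ahead of the robot, y to its left, z up, the work surface at z = 0. Lengths are in m, angles in rad, forces in N, time in s.
With the tool pointing down it reaches from about 0.375 to 0.975 m from the base axis. Payload 3.8 kg.
Tool frame: the origin (TCP) lies midway between the tips of the shut fingers; the grasp point (between the pads) lies 19 mm behind it; z points along the fingers, y is the line along which they close (so a half turn about z gives the same grasp; the last joint's range is limited). The gripper opens to 85 mm and grips with 20 to 120 N. Pads are 22 mm wide; open, the fingers measure 114 mm over their backs; the gripper's body (76 mm by 85 mm) begins 54 mm behind the grasp point. The pads swing forward as they close: fully open they stand 13 mm farther back than shut.
Start: joints at [-1.143, 0.264, 1.604, -0, 1.274, -0.037], TCP at [0.303, -0.603, 0.231] pointing down, gripper open.
Joint ranges: [-2.63, 2.63], [-0.94, 2.18], [0.31, 2.57], [-1.31, 4.45], [0, 2.66], [-2.55, 2.55]. Speed limits (rad/s): [2.57, 2.57, 3.14, 3.14, 3.14, 3.14].

### API

Orientations are given as a rotation vector (axis times angle).
In Python, from workcell import bot gives the robot as it stands.
- The arm moves only by the tool servo_tool, never from a script. Its argument "series" is a list of rows, each a list of 7 numbers: the shift along the world's x, y, z in units of 0.15 m (1.0 is 0.15 m), then the turn, a rotation vector about the world's x, y, z in units of 180 degrees (1.0 is 180 degrees), then the closure, from 0 (fully open) to 1 (shut). A call has 1 to 20 rows; each row is the pose to reach, as a shift and turn from the pose commanded when the call began, turning the shorter way round; what a row does not reach only later rows make up. A row lasts 1/10 s, in which the tool goes at most 50 mm and 8.59 degrees, less where a joint would pass 70% of its speed; a pose out of reach is approached as far as the arm can. A call with a number of a shift or a turn outside -1 to 1 is refused whole. A call with a gripper value outside its range is refused whole. The fingers move at their own pace and stop on an object; "newtons" is the grip in N (left out, the last holds). Time passes only in rows, so rows that repeat a pose let the fingers close. It gives the time, the measured TCP pose, the force, the opening and the grip force at its end, in the units of the state.
- bot.read_state(): the state, without advancing time (a new reading comes with each control period).
- bot.read_camera(name): name is "scene" or "top"; returns the picture (420x560x3 uint8, red, green, blue); there is no depth.
- bot.camera_info(name): a dict with "vertical_fov" (degrees; the focal length in pixels is half the picture's height over the tangent of half this angle, whatever the lens; pixels are square), "cx", "cy" (the principal point, pixels), "dist" ([k1, k2, p1, p2, k3] as OpenCV has them; the pictures are not rectified), "R" (3x3) and "t" (3): a world point X has camera coordinates R X + t. Camera axes: x right, y down, z forward; pixel columns grow to the right and rows downward; lengths in m; the calibration is good to about 2 mm. A picture is of the moment at which its call begins. camera_info takes no time and is no camera call.
- bot.finish_job(): hands the job in; it is judged then, once.
Trained networks look in the newest picture that a camera, given by its name, has taken for a name from the list of things; names that differ only in an ending like _2 or _b are one class to them, and where a whole thing is asked for, a point or a joint stands for the part that bears it (a point fixed in the world has none). Each returns a list of dicts, best first, with "score" (0 to 1); they miss things now and then, are a little off and sometimes report something else, mostly with a low value. They report only what shows in the picture. A call takes as long as a camera call. They do not tell look-alikes from the thing itself.
- bot.recognise(target, camera): "box" ([left, top, right, bottom] as shares, 0 to 1, of the picture: columns of its width, rows of its height, round what is visible of it).
- bot.trace(target, camera): "mask" (420x560 bool, what is visible of it) and "box" ([left, top, right, bottom] as shares, 0 to 1, of the picture: columns of its width, rows of its height, round what is visible of it).
- bot.mark_of(target, camera): "at" ([row, column] as shares, 0 to 1, of the picture: columns of its width, rows of its height: a listed point, or the origin of a listed thing).
The state is a dict: "time": time; "q": joint angles; "joint_vel": joint speeds; "joint_torque": joint torques, N m; "tool_pos": TCP position; "tcp_rot": TCP orientation; "wrist_force": force on the tool from outside, world axes, zero at the start; "torque": the same for the moment, N m; "width": opening from 0.0 (shut) to 1.0 (fully open); "grip_force": force on a finger pad.
Only numpy, scipy, OpenCV 4.12 (cv2) and the standard library are available. Lean on these libraries where they do the work, as an engineer would, in place of code of your own. Each camera call takes 0.05 s, during which the arm holds its last target. There are 200 camera calls.

## Working session

There is one attempt and no reset: what is moved stays moved. The work goes in short steps, Python scripts to look and compute and a tool call to move; the robot and the scene stay as the last step left them, time stands still between calls to the robot, and variables do not carry over. Pictures are saved under pics/ and viewed, at most 10 in all, crops included, and the job is handed in when it is done.

Besides the shell and the picture viewer there is one more tool, called after ">>>" as name([rows], argument=value, ...), one row to a line, values as JSON. servo_tool: Moves the arm, as the interface text tells. Shifts and turns lie within -1 to 1; 1 stands for 0.15 m of shift or 180 degrees of turn. Its arguments: {"type":"object","properties":{"series":{"type":"array","items":{"type":"array","items":{"type":"number"}}},"newtons":{"type":"number"}},"required":["series"]}

```bash
mkdir -p pics; cat > h.py <<'E'
import numpy as np, cv2
from workcell import bot
def K(n):
    i=bot.camera_info(n); f=210/np.tan(np.radians(i["vertical_fov"])/2)
    return np.array([[f,0,i["cx"]],[0,f,i["cy"]],[0,0,1.]]),np.array(i["dist"],float),np.array(i["R"]),np.array(i["t"])
def ray(n,u,v):
    k,d,R,t=K(n); p=cv2.undistortPoints(np.array([[[u,v]]],float),k,d)[0,0]
    return -R.T@t, R.T@np.array([p[0],p[1],1.])
def at_z(n,u,v,z):
    c,r=ray(n,u,v); return c+r*(z-c[2])/r[2]
def proj(n,X):
    k,d,R,t=K(n); return cv2.projectPoints(np.array(X,float).reshape(-1,1,3),cv2.Rodrigues(R)[0],t,k,d)[0][:,0]
def save(n,name): 
    im=bot.read_camera(n); cv2.imwrite(f"pics/{name}.png",im[:,:,::-1]); return im
E
python3 - <<'E'
from h import *
a=save("top","top0"); b=save("scene","scene0")
cv2.imwrite("pics/both.png",np.vstack([a,b])[:,:,::-1])
Z=dict(clamp=0,knob_grip=.161,pawl_pin=.154,bottle=0,multimeter=0)
for n in("top","scene"):
    c,_=ray(n,280,210); print(n,"cam",c.round(3))
    for t,z in Z.items():
        for r in bot.mark_of(t,n)[:3]:
            v,u=r["at"][0]*420,r["at"][1]*560
            print(n,t,round(r["score"],2),round(u),round(v),at_z(n,u,v,z).round(3))
print(bot.read_state())
E
```

```text
top cam [ 0.411 -0.029  1.271]
top clamp 0.74 283 207 [ 0.572 -0.05   0.   ]
top clamp 0.72 209 292 [0.358 0.133 0.   ]
top knob_grip 0.72 288 197 [ 0.574 -0.058  0.161]
top knob_grip 0.52 199 293 [0.363 0.136 0.161]
top pawl_pin 0.61 174 291 [0.367 0.191 0.154]
top pawl_pin 0.44 247 209 [0.547 0.032 0.154]
top pawl_pin 0.39 288 258 [ 0.441 -0.059  0.154]
top bottle 0.67 135 169 [0.669 0.332 0.   ]
top multimeter 0.93 412 230 [ 0.515 -0.376  0.   ]
scene cam [1.141 0.399 0.753]
scene clamp 0.83 263 253 [ 0.574 -0.055  0.   ]
scene clamp 0.62 364 242 [0.374 0.145 0.   ]
scene knob_grip 0.97 263 208 [ 0.576 -0.049  0.161]
scene knob_grip 0.73 369 204 [0.412 0.148 0.161]
scene knob_grip 0.73 212 248 [ 0.747 -0.055  0.161]
scene pawl_pin 0.6 300 215 [0.54  0.032 0.154]
scene pawl_pin 0.46 395 213 [0.398 0.212 0.154]
scene bottle 0.97 377 361 [0.681 0.328 0.   ]
scene multimeter 0.87 192 200 [ 0.526 -0.373  0.   ]
{'time': 0.6, 'q': array([-1.14291962e+00,  2.63814423e-01,  1.60397178e+00,  1.29149667e-05,
        1.27367772e+00, -3.69312717e-02]), 'joint_vel': array([-0.00022045, -0.0008116 , -0.00116595, -0.00022725,  0.00057529,
        0.00181031]), 'joint_torque': array([-1.21435027e-03, -5.14640737e+01, -3.67456520e+01, -1.54893696e-04,
        1.11934194e-03,  5.39769104e-06]), 'tool_pos': array([ 0.30256073, -0.60341332,  0.23135271]), 'tcp_rot': array([3.05701341e+00, 7.23529597e-01, 5.83016328e-05]), 'wrist_force': array([-0.57435168, -0.01187535,  0.33668614]), 'torque': array([-0.01448357, -0.01309926, -0.00079909]), 'grip_force': 0.0, 'width': 1.0006742726213784}
```

```bash
python3 - <<'E'
from h import *
a=cv2.imread("pics/top0.png"); b=cv2.imread("pics/scene0.png")
A=cv2.resize(a[120:330,140:420],(800,600),interpolation=cv2.INTER_CUBIC)
cv2.imwrite("pics/topc.png",A)
cv2.imwrite("pics/scc.png",cv2.resize(b[150:300,180:420],(800,500),interpolation=cv2.INTER_CUBIC))
E
```

```text
(no output)
```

View pics/topc.png

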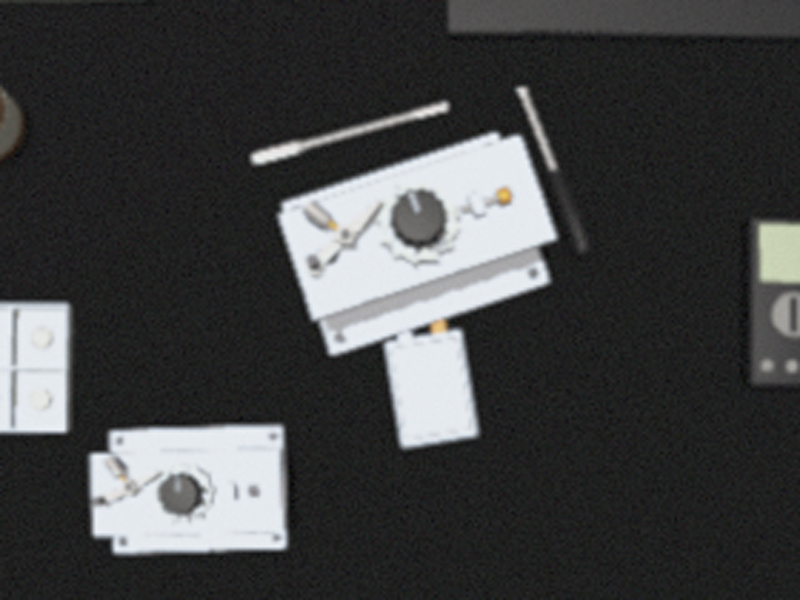

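View pics/scc.png

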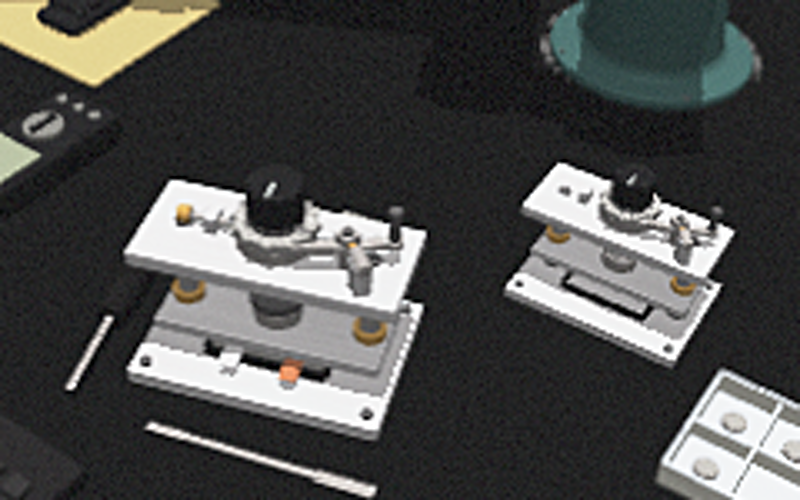

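View pics/scene0.png

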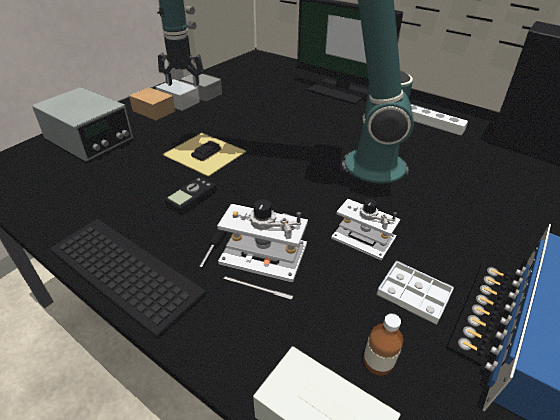

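The look-alikes are the large clamp (top px ~287,197) and the small clamp (top px ~203,292). The large one, at about (0.574, -0.055), is the one meant. Its pin is at the left (top ~250,211) and its tabs face +x. Next I'll refine the pose.

```bash
cat >> h.py <<'E'
def tri(p):  # list of (cam,u,v)
    A=np.zeros((3,3));b=np.zeros(3)
    for n,u,v in p:
        c,r=ray(n,u,v); r/=np.linalg.norm(r); M=np.eye(3)-np.outer(r,r); A+=M;b+=M@c
    return np.linalg.solve(A,b)
E
python3 - <<'E'
from h import *
s=280/800
for c in [(280,215),(315,318),(555,240),(522,136)]:
    print(at_z("top",140+c[0]*s,120+c[1]*s,.114).round(4))
print("knob top centre", at_z("top",140+418*s,120+215*s,.171).round(4), at_z("scene",180+275*.3,150+178*.3,.171).round(4))
print("pin top", at_z("top",140+315*s,120+262*s,.162).round(4), at_z("scene",180+396*.3,150+213*.3,.162).round(4))
for t,a,b in(("knob_grip",(288,197),(263,208)),("pin",(247,209),(300,215))): print(t,tri([("top",*a),("scene",*b)]).round(4))
for n in("top","scene"):
  for r in bot.trace("knob_grip",n)[:2]:
    m=r["mask"]; v,u=np.nonzero(m); print(n,r["score"],u.mean(),v.mean(),u.min(),u.max(),v.min(),v.max(),at_z(n,u.mean(),v.mean(),.161).round(4))
# predicted overlay for yaw 17.5
k=np.array([.575,-.053]);
for y in (15.5,17.5):
  a=np.radians(y);R=np.array([[np.cos(a),-np.sin(a)],[np.sin(a),np.cos(a)]])
  P=[k+R@np.array(p)/1e3 for p in [(-6,88),(-24,69),(45,103),(-45,103),(-45,-103),(45,-103)]]
  print(y,np.round(P,4).tolist())
E
```

```text
[0.5841 0.0557 0.114 ]
[0.5014 0.0269 0.114 ]
[ 0.5647 -0.1649  0.114 ]
[ 0.6495 -0.1391  0.114 ]
knob top centre [ 0.5759 -0.0536  0.171 ] [ 0.5737 -0.0528  0.171 ]
pin top [0.5406 0.025  0.162 ] [0.5454 0.0326 0.162 ]
knob_grip [ 0.5729 -0.0556  0.1553]
pin [0.5458 0.034  0.1598]
top 0.9 203.29545454545453 292.53125 193 214 283 302 [0.3643 0.1255 0.161 ]
top 0.66 285.73846153846154 197.71730769230768 274 298 185 211 [ 0.5719 -0.0526  0.161 ]
scene 0.64 261.3555166374781 213.91593695271453 249 275 199 228 [ 0.5967 -0.0386  0.161 ]
scene 0.53 368.975 208.95357142857142 360 378 199 219 [0.4286 0.1576 0.161 ]
15.5 [[0.5457, 0.0302], [0.5334, 0.0071], [0.5908, 0.0583], [0.5041, 0.0342], [0.5592, -0.1643], [0.6459, -0.1402]]
17.5 [[0.5428, 0.0291], [0.5314, 0.0056], [0.5869, 0.0588], [0.5011, 0.0317], [0.5631, -0.1648], [0.6489, -0.1377]]
```

>>> servo_tool([
  [0.13, 0.33, 0, 0, 0, 0.045, 1],
  [0.26, 0.66, 0, 0, 0, 0.09, 1],
  [0.38, 1, 0, 0, 0, 0.135, 1],
  [0.38, 1, 0, 0, 0, 0.18, 1],
  [0.38, 1, 0, 0, 0, 0.21, 1],
], newtons=40)

```text
time: 1.2
tool_pos: [0.3605, -0.451, 0.2316]
tcp_rot: [2.651, 1.685, 0.001]
wrist_force: [-0.5, -1.4, -0.4]
width: 0.143
grip_force: 0.0
```

>>> servo_tool([
  [0.13, 0.33, 0, 0, 0, 0, 1],
  [0.26, 0.66, 0, 0, 0, 0, 1],
  [0.38, 1, 0, 0, 0, 0, 1],
])

```text
time: 1.5
tool_pos: [0.4134, -0.312, 0.2315]
tcp_rot: [2.659, 1.673, 0.001]
wrist_force: [0.5, -0.7, 0.6]
width: 0.0
grip_force: 0.0
```

>>> servo_tool([
  [0.13, 0.33, 0, 0, 0, 0, 1],
  [0.26, 0.66, 0, 0, 0, 0, 1],
  [0.38, 1, 0, 0, 0, 0, 1],
])

```text
time: 1.8
tool_pos: [0.4671, -0.1714, 0.2318]
tcp_rot: [2.657, 1.674, 0.001]
wrist_force: [2.0, -0.5, 0.3]
width: -0.0
grip_force: 0.0
```

>>> servo_tool([
  [0.13, 0.33, 0, 0, 0, 0, 1],
  [0.26, 0.66, 0, 0, 0, 0, 1],
  [0.38, 1, 0, 0, 0, 0, 1],
  [0.38, 1, 0, 0, 0, 0, 1],
])

```text
time: 2.2
tool_pos: [0.5247, -0.0187, 0.2317]
tcp_rot: [-2.653, -1.681, -0.003]
wrist_force: [0.9, -0.5, 0.0]
width: -0.001
grip_force: 0.0
```

>>> servo_tool([
  [0.16, 0.39, 0, 0, 0, 0, 1],
  [0.16, 0.39, 0, 0, 0, 0, 1],
  [0.16, 0.39, -0.2, 0, 0, 0, 1],
  [0.16, 0.39, -0.2, 0, 0, 0, 1],
  [0.16, 0.39, -0.2, 0, 0, 0, 1],
])

```text
time: 2.7
tool_pos: [0.5465, 0.0346, 0.2006]
tcp_rot: [-2.658, -1.674, 0.004]
wrist_force: [-0.7, -0.8, 0.9]
width: -0.002
grip_force: 0.0
```

```bash
python3 - <<'E'
from h import *
b=save("scene","s1"); a=save("top","t1")
cv2.imwrite("pics/c1.png",np.vstack([cv2.resize(x,(600,300),interpolation=cv2.INTER_CUBIC) for x in(b[150:290,190:340][:, :], a[160:260,220:330])])[:,:,::-1])
s=bot.read_state(); print(s["tool_pos"],s["tcp_rot"],s["q"],s["wrist_force"],s["torque"])
for n in("top","scene"):
  for r in bot.mark_of("pawl_pin",n)[:3]:
    v,u=r["at"][0]*420,r["at"][1]*560; print(n,round(r["score"],2),u,v,at_z(n,u,v,.154).round(4))
E
```

```text
[0.54784249 0.03449624 0.20230514] [2.65828140e+00 1.67293153e+00 1.24368903e-03] [ 1.76314009e-02  4.59081947e-02  1.90858468e+00 -2.10548725e-04
  1.18605614e+00  4.65095254e-01] [-0.93722752 -0.16983592  0.73529375] [ 0.10557188 -0.04075352 -0.0134755 ]
scene 0.68 393.79200000000003 212.184 [0.3952 0.209  0.154 ]
scene 0.49 297.92 214.99800000000002 [0.5419 0.0282 0.154 ]
```

View pics/c1.png

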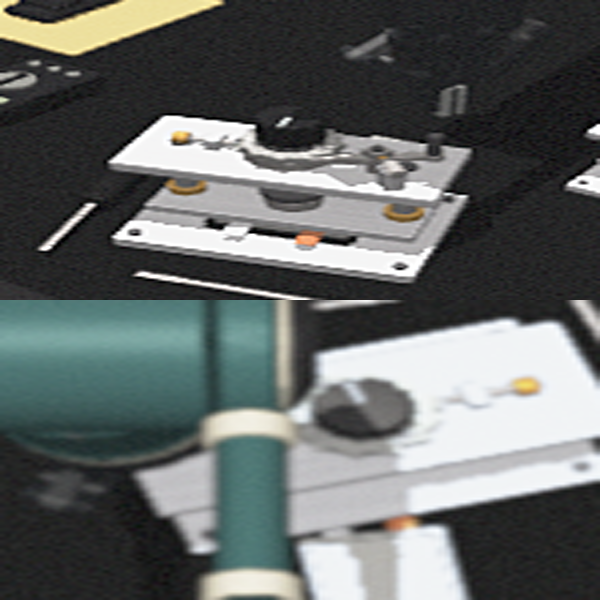

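>>> servo_tool([
  [0.055, 0.15, 0, 0, 0, 0, 1],
  [0.055, 0.15, 0, 0, 0, 0, 1],
  [0.055, 0.15, -0.18, 0, 0, 0, 1],
  [0.055, 0.15, -0.36, 0, 0, 0, 1],
  [0.055, 0.15, -0.36, 0, 0, 0, 1],
  [0.055, 0.15, -0.36, 0, 0, 0, 1],
])

```text
time: 3.5
tool_pos: [0.5555, 0.0574, 0.1475]
tcp_rot: [-2.658, -1.674, 0.001]
wrist_force: [0.2, -0.5, 0.5]
width: -0.005
grip_force: 0.0
```

```bash
python3 - <<'E'
from h import *
b=save("scene","s2")
cv2.imwrite("pics/c2.png",cv2.resize(b[170:270,220:340],(720,600),interpolation=cv2.INTER_CUBIC)[:,:,::-1])
s=bot.read_state(); print(s["tool_pos"],s["wrist_force"],s["torque"])
E
```

```text
[0.55647314 0.05749473 0.14862673] [ 0.15559279 -0.17497661 -0.22727124] [-0.01921982 -0.01807575 -0.01555568]
```

View pics/c2.png

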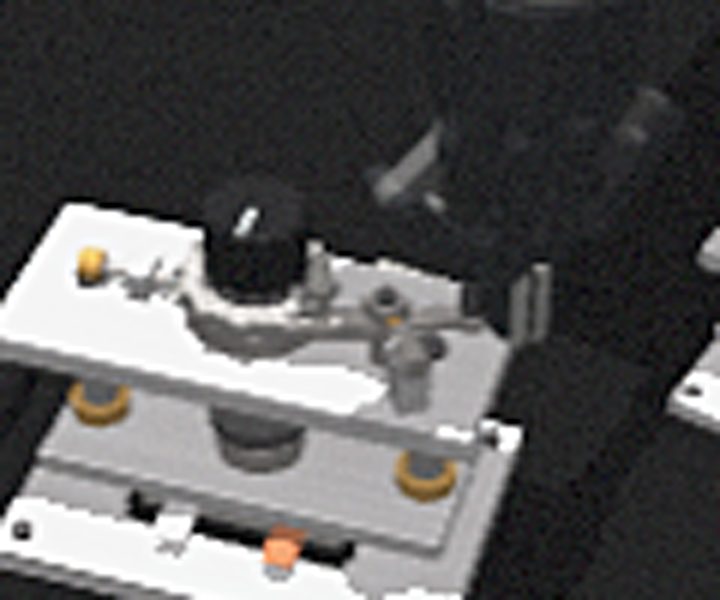

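>>> servo_tool([
  [-0.014, -0.03, 0, 0, 0, 0, 1],
  [-0.029, -0.06, 0, 0, 0, 0, 1],
  [-0.036, -0.075, 0, 0, 0, 0, 1],
  [-0.042, -0.087, 0, 0, 0, 0, 1],
  [-0.048, -0.099, 0, 0, 0, 0, 1],
  [-0.053, -0.111, 0, 0, 0, 0, 1],
  [-0.058, -0.12, 0, 0, 0, 0, 1],
])

```text
time: 4.25
tool_pos: [0.547, 0.0414, 0.1477]
tcp_rot: [-2.656, -1.673, -0.003]
wrist_force: [-1.2, 6.9, 3.3]
width: -0.002
grip_force: 3.1
```

>>> servo_tool([
  [-0.006, -0.012, 0, 0, 0, 0, 1],
  [-0.012, -0.024, 0, 0, 0, 0, 1],
])

```text
time: 4.45
tool_pos: [0.5451, 0.0368, 0.1473]
tcp_rot: [-2.657, -1.675, -0.0]
wrist_force: [0.4, 1.8, 0.8]
width: 0.001
grip_force: 0.9
```

>>> servo_tool([
  [-0.006, -0.012, 0, 0, 0, 0, 1],
  [-0.012, -0.024, 0, 0, 0, 0, 1],
])

```text
time: 4.65
tool_pos: [0.5436, 0.0323, 0.1473]
tcp_rot: [2.657, 1.675, 0.0]
wrist_force: [0.6, 1.0, 0.8]
width: -0.005
grip_force: 0.8
```

>>> servo_tool([
  [-0.006, -0.012, 0, 0, 0, 0, 1],
  [-0.012, -0.024, 0, 0, 0, 0, 1],
  [-0.017, -0.036, 0, 0, 0, 0, 1],
])

```text
time: 4.95
tool_pos: [0.5406, 0.0267, 0.1471]
tcp_rot: [2.658, 1.675, -0.001]
wrist_force: [-0.3, 0.3, -0.8]
width: 0.001
grip_force: 0.0
```

>>> servo_tool([
  [-0.006, -0.012, 0, 0, 0, 0, 1],
  [-0.012, -0.024, 0, 0, 0, 0, 1],
])

```text
time: 5.15
tool_pos: [0.5389, 0.0234, 0.1472]
tcp_rot: [2.658, 1.675, -0.0]
wrist_force: [-0.5, 0.9, 0.3]
width: -0.002
grip_force: 0.0
```

```bash
python3 - <<'E'
from h import *
b=save("scene","s3")
cv2.imwrite("pics/c3.png",cv2.resize(b[170:270,220:340],(720,600),interpolation=cv2.INTER_CUBIC)[:,:,::-1])
s=bot.read_state(); print(s["tool_pos"],s["wrist_force"],s["torque"],s["q"])
E
```

```text
[0.53883132 0.02317223 0.14719031] [-0.80390419 -0.02869986 -0.22953431] [ 0.00441526 -0.02216063 -0.00521088] [-2.99376301e-03  7.77560124e-02  1.98235714e+00 -3.73818909e-04
  1.08180222e+00  4.43621976e-01]
```

View pics/c3.png

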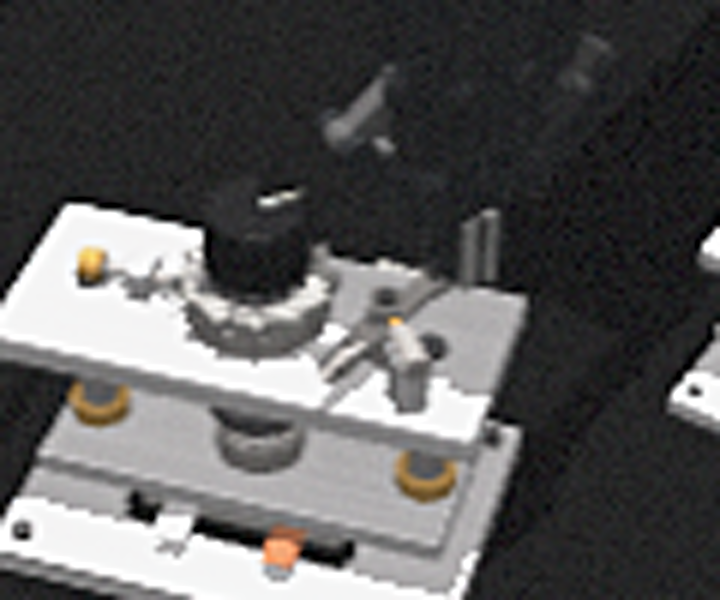

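>>> servo_tool([
  [0.011, 0.024, 0, 0, 0, 0, 1],
  [0.011, 0.024, 0.2, 0, 0, -0.045, 1],
  [0.011, 0.024, 0.4, 0, 0, -0.09, 0.5],
  [0.12, -0.2, 0.4, 0, 0, -0.135, 0.25],
  [0.241, -0.511, 0.4, 0, 0, -0.18, 0.25],
  [0.241, -0.511, 0.4, 0, 0, -0.225, 0.25],
  [0.241, -0.511, 0.4, 0, 0, -0.27, 0.25],
  [0.241, -0.511, 0.4, 0, 0, -0.315, 0.25],
  [0.241, -0.511, 0.4, 0, 0, -0.36, 0.25],
  [0.241, -0.511, 0.4, 0, 0, -0.405, 0.25],
  [0.241, -0.511, 0.4, 0, 0, -0.45, 0.25],
  [0.241, -0.511, 0.4, 0, 0, -0.5, 0.25],
  [0.241, -0.511, 0.4, 0, 0, -0.5, 0.25],
])

```text
time: 6.5
tool_pos: [0.5754, -0.0527, 0.2073]
tcp_rot: [-3.063, 0.696, -0.0]
wrist_force: [-0.5, 0.0, 0.0]
width: 0.747
grip_force: 0.0
```

```bash
python3 - <<'E'
from h import *
b=save("scene","s4");a=save("top","t4")
cv2.imwrite("pics/c4.png",np.hstack([cv2.resize(x,(400,400),interpolation=cv2.INTER_CUBIC) for x in (b[170:270,220:320],a[150:250,240:340])])[:,:,::-1])
s=bot.read_state(); print(s["tool_pos"],s["tcp_rot"],s["wrist_force"],s["torque"],s["q"],s["width"])
E
```

```text
[ 0.57537327 -0.05276534  0.20725104] [-3.06488825e+00  6.89886066e-01  1.82832355e-05] [ 0.33081912 -0.55119813  0.05090992] [-0.0013776   0.00266239  0.05646611] [-1.34571478e-01  9.78373390e-02  1.84361995e+00  2.17737795e-05
  1.20014528e+00  1.87902361e+00] 0.7499200849912683
```

View pics/c4.png

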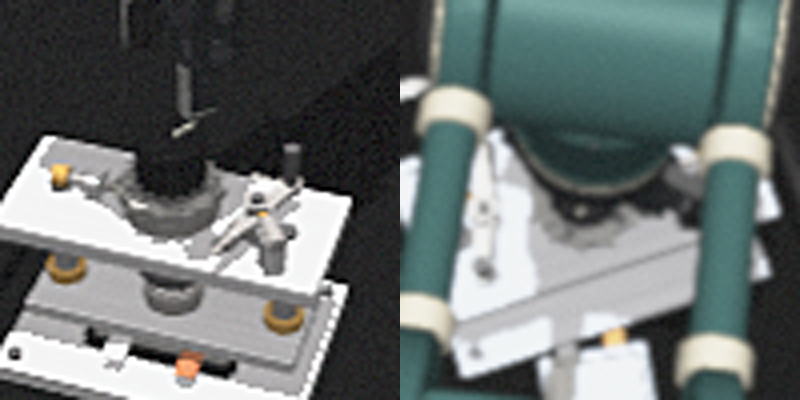

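>>> servo_tool([
  [0, -0.003, -0.2, 0, 0, 0, 0.25],
  [0, -0.003, -0.4, 0, 0, 0, 0.25],
  [0, -0.003, -0.447, 0, 0, 0, 0.25],
  [0, -0.003, -0.447, 0, 0, 0, 0.25],
  [0, -0.003, -0.447, 0, 0, 0, 1],
  [0, -0.003, -0.447, 0, 0, 0, 1],
  [0, -0.003, -0.447, 0, 0, 0, 1],
  [0, -0.003, -0.447, 0, 0, 0, 1],
], newtons=40)

```text
time: 7.4
tool_pos: [0.5769, -0.0528, 0.1423]
tcp_rot: [-3.062, 0.694, -0.006]
wrist_force: [-0.3, 5.0, 5.2]
width: 0.502
grip_force: 42.4
```

```bash
cat > st.py <<'E'
from workcell import bot
import numpy as np
s=bot.read_state(); r=s["tcp_rot"]
print(s["time"],s["tool_pos"].round(4),"F",s["wrist_force"].round(2),"T",s["torque"].round(3),"q6",s["q"][5].round(3),"yaw",round(2*np.degrees(np.arctan2(r[1],r[0])),1),s["width"],s["grip_force"])
E
python3 st.py
```

```text
7.4 [ 0.5769 -0.0528  0.1423] F [-0.33  4.97  5.19] T [ 0.819 -0.085  0.241] q6 1.881 yaw 334.5 0.5021738666285313 42.44813024997711
```

>>> servo_tool([
  [0, 0, 0, 0, 0, 0.042, 1],
  [0, 0, 0, 0, 0, 0.084, 1],
  [0, 0, 0, 0, 0, 0.125, 1],
  [0, 0, 0, 0, 0, 0.167, 1],
])

```text
time: 7.8
tool_pos: [0.5769, -0.0526, 0.1423]
tcp_rot: [-3.138, -0.13, -0.006]
wrist_force: [0.3, 4.6, 5.6]
width: 0.5
grip_force: 42.6
```

```bash
python3 st.py
```

```text
7.8 [ 0.5769 -0.0526  0.1423] F [0.33 4.61 5.57] T [ 1.107 -0.106 -0.139] q6 1.352 yaw -355.2 0.5004302735699632 42.61955916881561
```

>>> servo_tool([
  [0, 0, 0, 0, 0, 0.042, 1],
  [0, 0, 0, 0, 0, 0.084, 1],
  [0, 0, 0, 0, 0, 0.125, 1],
  [0, 0, 0, 0, 0, 0.167, 1],
])

```text
time: 8.2
tool_pos: [0.5768, -0.0524, 0.1423]
tcp_rot: [-2.997, -0.939, -0.006]
wrist_force: [0.6, 5.9, 4.7]
width: 0.504
grip_force: 42.6
```

```bash
python3 st.py
```

```text
8.2 [ 0.5768 -0.0524  0.1423] F [0.61 5.94 4.74] T [ 1.222  0.074 -0.217] q6 0.827 yaw -325.2 0.5040356488607566 42.6449328660965
```

>>> servo_tool([
  [0, 0, 0, 0, 0, 0.042, 1],
  [0, 0, 0, 0, 0, 0.084, 1],
  [0, 0, 0, 0, 0, 0.125, 1],
  [0, 0, 0, 0, 0, 0.167, 1],
])

```text
time: 8.6
tool_pos: [0.5766, -0.0522, 0.1423]
tcp_rot: [-2.652, -1.684, -0.006]
wrist_force: [1.5, 6.2, 5.6]
width: 0.499
grip_force: 42.7
```

```bash
python3 st.py
```

```text
8.6 [ 0.5766 -0.0522  0.1423] F [1.53 6.25 5.64] T [ 1.268  0.378 -0.215] q6 0.303 yaw -295.2 0.4986786120484425 42.713109254837036
```

>>> servo_tool([
  [0, 0, 0, 0, 0, 0.042, 1],
  [0, 0, 0, 0, 0, 0.084, 1],
  [0, 0, 0, 0, 0, 0.125, 1],
  [0, 0, 0, 0, 0, 0.125, 1],
])

```text
time: 9.0
tool_pos: [0.5765, -0.0522, 0.1423]
tcp_rot: [2.274, 2.167, 0.005]
wrist_force: [1.2, 7.4, 6.4]
width: 0.504
grip_force: 42.8
```

```bash
python3 st.py; python3 - <<'E'
from h import *
a=cv2.imread("pics/scene0.png"); b=save("scene","s5")[:,:,::-1]
cv2.imwrite("pics/c5.png",np.hstack([cv2.resize(x[200:285,215:315],(400,340),interpolation=cv2.INTER_CUBIC) for x in (a,b)]))
E
```

```text
9.0 [ 0.5765 -0.0522  0.1423] F [1.18 7.35 6.41] T [1.097 0.506 0.149] q6 -0.088 yaw 87.3 0.5035784895571601 42.759318351745605
```

View pics/c5.png

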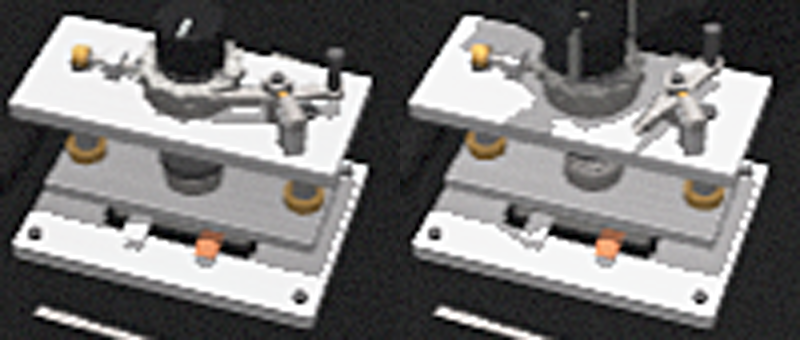

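>>> servo_tool([
  [0, 0, 0, 0, 0, 0.042, 1],
  [0, 0, 0, 0, 0, 0.084, 1],
  [0, 0, 0, 0, 0, 0.125, 1],
  [0, 0, 0, 0, 0, 0.167, 1],
])

```text
time: 9.45
tool_pos: [0.5762, -0.0522, 0.1423]
tcp_rot: [1.631, 2.684, 0.004]
wrist_force: [0.1, 6.9, 7.2]
width: 0.498
grip_force: 42.9
```

```bash
python3 st.py; cat >> h.py <<'E'
def lift(b,ref="pics/scene0.png"):
    # vertical pixel shift of the plate's +x/+y lower edge, relative to the start picture (up positive), and a fixed check patch
    g=lambda x:cv2.resize(cv2.cvtColor(x,cv2.COLOR_BGR2GRAY).astype(np.float32),None,fx=8,fy=8,interpolation=cv2.INTER_CUBIC)
    a=cv2.imread(ref); out=[]
    for (r0,r1,c0,c1) in ((247,264,277,297),(268,280,220,295)):
        t=g(a)[r0*8:r1*8,c0*8:c1*8]; w=g(b)[(r0-6)*8:(r1+6)*8,c0*8-8:c1*8+8]
        _,s,_,p=cv2.minMaxLoc(cv2.matchTemplate(w,t,cv2.TM_CCOEFF_NORMED)); out.append(((48-p[1])/8,(p[0]-8)/8,round(s,3)))
    return out
E
python3 - <<'E'
from h import *
save("scene","s6")
for n in ("s1","s3","s4","s5","s6"): print(n,lift(cv2.imread(f"pics/{n}.png")))
print([ (proj("scene",[.60,0.02,.04+d])-proj("scene",[.60,.02,.04])).round(2).tolist() for d in(.002,.004)])
E
```

```text
9.45 [ 0.5762 -0.0522  0.1423] F [0.13 6.88 7.17] T [ 0.807  0.606 -0.178] q6 -0.615 yaw 117.4 0.4981594519546762 42.85259306430817
s1 [(0.0, 0.0, 0.997), (0.0, 0.0, 0.999)]
s3 [(0.0, 0.0, 0.997), (0.0, 0.0, 0.999)]
s4 [(0.0, 0.0, 0.997), (0.0, 0.0, 0.999)]
s5 [(1.0, 0.125, 0.974), (0.0, 0.0, 0.999)]
s6 [(1.625, 0.25, 0.942), (0.0, 0.0, 0.999)]
[[[0.01, -0.55]], [[0.02, -1.11]]]
```

>>> servo_tool([
  [0, 0, 0, 0, 0, 0, 0.25],
  [0, 0, 0, 0, 0, 0, 0.25],
  [0, 0, 0, 0, 0, 0, 0.25],
  [0, 0, 0.25, 0, 0, 0, 0.25],
  [0, 0, 0.45, 0, 0, -0.045, 0.25],
  [-0.2, 0.1, 0.45, 0, 0, -0.09, 1],
  [-0.387, 0.187, 0.45, 0, 0, -0.135, 1],
  [-0.387, 0.187, 0.45, 0, 0, -0.18, 1],
  [-0.387, 0.187, 0.45, 0, 0, -0.225, 1],
  [-0.387, 0.187, 0.45, 0, 0, -0.27, 1],
  [-0.387, 0.187, 0.45, 0, 0, -0.294, 1],
  [-0.387, 0.187, 0.45, 0, 0, -0.294, 1],
])

```text
time: 10.7
tool_pos: [0.5169, -0.0257, 0.2075]
tcp_rot: [2.661, 1.67, -0.001]
wrist_force: [0.9, -0.5, -0.4]
width: 0.0
grip_force: 0.0
```

```bash
python3 st.py; python3 - <<'E'
from h import *
b=save("scene","s7"); print(lift(b[:,:,::-1].copy()))
cv2.imwrite("pics/c7.png",cv2.resize(b[170:270,220:340],(720,600),interpolation=cv2.INTER_CUBIC)[:,:,::-1])
for r in bot.mark_of("pawl_pin","scene")[:3]:
    v,u=r["at"][0]*420,r["at"][1]*560; print(round(r["score"],2),u,v,at_z("scene",u,v,.154).round(4))
print(proj("scene",[[.5316,.005,.154],[.5316,.005,.162],[.518,-.024,.205]]))
E
```

```text
10.7 [ 0.5169 -0.0257  0.2075] F [ 0.9  -0.52 -0.4 ] T [-0.038  0.032 -0.013] q6 0.353 yaw 64.2 0.00035891417288785995 0.0
[(1.625, 0.25, 0.946), (0.0, 0.0, 0.999)]
0.65 291.2 207.9 [5.295e-01 4.000e-04 1.540e-01]
0.6 397.09599999999995 211.80599999999998 [0.389 0.215 0.154]
[[292.27717142 209.05796463]
 [292.38134139 206.48705034]
 [286.12324233 185.03845982]]
```

View pics/c7.png

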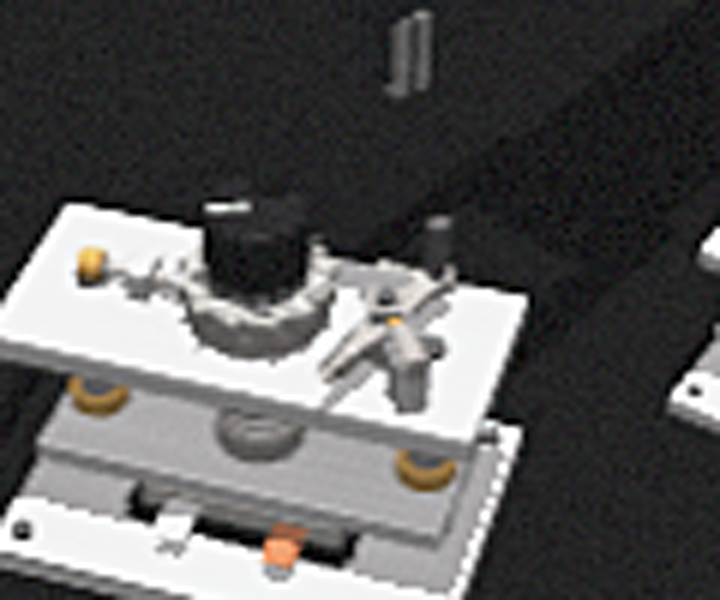

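The pin top is at px ~(293,207), as predicted, and the pawl is out with the plate lifted clear. Next I'll descend and push the pawl back in.

>>> servo_tool([
  [0, 0, -0.25, 0, 0, 0, 1],
  [0, 0, -0.397, 0, 0, 0, 1],
  [0, 0, -0.397, 0, 0, 0, 1],
  [0.014, 0.03, -0.397, 0, 0, 0, 1],
  [0.029, 0.06, -0.397, 0, 0, 0, 1],
  [0.038, 0.08, -0.397, 0, 0, 0, 1],
  [0.044, 0.092, -0.397, 0, 0, 0, 1],
  [0.05, 0.104, -0.397, 0, 0, 0, 1],
])

```text
time: 11.6
tool_pos: [0.5253, -0.0095, 0.149]
tcp_rot: [2.659, 1.671, 0.002]
wrist_force: [0.1, 0.1, -0.3]
width: -0.002
grip_force: 0.0
```

>>> servo_tool([
  [0.006, 0.012, 0, 0, 0, 0, 1],
  [0.012, 0.024, 0, 0, 0, 0, 1],
])

```text
time: 11.8
tool_pos: [0.5259, -0.0064, 0.1482]
tcp_rot: [-2.66, -1.671, 0.002]
wrist_force: [-2.8, -2.6, 2.0]
width: 0.005
grip_force: 1.5
```

>>> servo_tool([
  [0.006, 0.012, 0, 0, 0, 0, 1],
  [0.012, 0.024, 0, 0, 0, 0, 1],
])

```text
time: 12.0
tool_pos: [0.5277, -0.0026, 0.1478]
tcp_rot: [-2.66, -1.67, 0.002]
wrist_force: [-2.9, -2.4, 0.9]
width: 0.002
grip_force: 1.3
```

>>> servo_tool([
  [0.006, 0.012, 0, 0, 0, 0, 1],
  [0.012, 0.024, 0, 0, 0, 0, 1],
])

```text
time: 12.2
tool_pos: [0.5302, 0.0013, 0.148]
tcp_rot: [-2.661, -1.67, -0.0]
wrist_force: [-0.7, -0.0, -0.6]
width: -0.001
grip_force: 0.0
```

>>> servo_tool([
  [0.006, 0.012, 0, 0, 0, 0, 1],
  [0.012, 0.024, 0, 0, 0, 0, 1],
  [0.012, 0.024, 0, 0, 0, 0, 1],
])

```text
time: 12.5
tool_pos: [0.5326, 0.005, 0.1485]
tcp_rot: [2.66, 1.671, 0.002]
wrist_force: [0.1, 1.0, 0.3]
width: -0.003
grip_force: 0.0
```

>>> servo_tool([
  [-0.014, -0.03, 0, 0, 0, 0, 1],
  [-0.029, -0.06, 0, 0, 0, 0, 1],
  [-0.029, -0.06, 0.2, 0, 0, 0, 1],
  [-0.029, -0.06, 0.4, 0, 0, 0, 1],
])

```text
time: 12.9
tool_pos: [0.5261, -0.0049, 0.2075]
tcp_rot: [-2.66, -1.669, 0.004]
wrist_force: [0.7, 0.1, -0.4]
width: 0.0
grip_force: 0.0
```

```bash
python3 st.py; python3 - <<'E'
from h import *
b=save("scene","s8"); print(lift(b[:,:,::-1].copy()))
for r in bot.mark_of("pawl_pin","scene")[:3]:
    v,u=r["at"][0]*420,r["at"][1]*560; print(round(r["score"],2),u,v,at_z("scene",u,v,.154).round(4))
# compare pawl region with start (in) and s7 (out)
for n in("scene0","s7"):
    a=cv2.imread(f"pics/{n}.png").astype(float)[200:242,270:306]; print(n,np.abs(a-b[:,:,::-1].astype(float)[200:242,270:306]).mean())
E
```

```text
12.9 [ 0.5261 -0.0049  0.2075] F [ 0.71  0.09 -0.43] T [-0.008 -0.029 -0.011] q6 0.393 yaw -295.8 5.394959187227894e-05 0.0
[(1.625, 0.25, 0.944), (0.0, 0.0, 0.999)]
0.76 297.976 214.49400000000003 [0.5403 0.0273 0.154 ]
0.41 394.52 214.116 [0.401  0.2134 0.154 ]
scene0 15.371913580246913
s7 25.595458553791886
```

>>> servo_tool([
  [0.05, -0.05, 0.02, 0, 0, 0.045, 0.25],
  [0.336, -0.317, 0.02, 0, 0, 0.09, 0.25],
  [0.336, -0.317, 0.02, 0, 0, 0.135, 0.25],
  [0.336, -0.317, 0.02, 0, 0, 0.18, 0.25],
  [0.336, -0.317, 0.02, 0, 0, 0.225, 0.25],
  [0.336, -0.317, 0.02, 0, 0, 0.27, 0.25],
  [0.336, -0.317, 0, 0, 0, 0.3, 0.25],
  [0.336, -0.317, 0, 0, 0, 0.3, 0.25],
])

```text
time: 13.8
tool_pos: [0.5771, -0.0522, 0.2069]
tcp_rot: [-1.612, -2.695, 0.001]
wrist_force: [-0.3, -0.2, -0.7]
width: 0.753
grip_force: 0.0
```

```bash
python3 st.py
```

```text
13.8 [ 0.5771 -0.0522  0.2069] F [-0.29 -0.19 -0.69] T [-0.028  0.024 -0.055] q6 -0.626 yaw -241.8 0.7531081110134541 0.0
```

>>> servo_tool([
  [-0.006, -0.003, -0.2, 0, 0, 0, 0.25],
  [-0.006, -0.003, -0.4, 0, 0, 0, 0.25],
  [-0.006, -0.003, -0.44, 0, 0, 0, 0.25],
  [-0.006, -0.003, -0.44, 0, 0, 0, 0.25],
  [-0.006, -0.003, -0.44, 0, 0, 0, 1],
  [-0.006, -0.003, -0.44, 0, 0, 0, 1],
  [-0.006, -0.003, -0.44, 0, 0, 0, 1],
  [-0.006, -0.003, -0.44, 0, 0, 0, 1],
], newtons=40)

```text
time: 14.6
tool_pos: [0.5769, -0.0532, 0.1443]
tcp_rot: [1.612, 2.696, -0.002]
wrist_force: [-4.3, -1.9, 4.2]
width: 0.501
grip_force: 41.9
```

```bash
python3 st.py
```

```text
14.6 [ 0.5769 -0.0532  0.1443] F [-4.31 -1.95  4.19] T [-0.491  0.96  -0.02 ] q6 -0.626 yaw 118.3 0.501226892757006 41.89463138580322
```

>>> servo_tool([
  [0, 0, 0, 0, 0, -0.042, 1],
  [0, 0, 0, 0, 0, -0.084, 1],
])

```text
time: 14.8
tool_pos: [0.5767, -0.0533, 0.1443]
tcp_rot: [1.958, 2.456, -0.003]
wrist_force: [-5.9, -3.0, 4.8]
width: 0.504
grip_force: 41.9
```

```bash
python3 st.py
```

```text
14.8 [ 0.5767 -0.0533  0.1443] F [-5.89 -2.99  4.78] T [-0.513  1.107  0.251] q6 -0.357 yaw 102.9 0.5041759098264053 41.87707185745239
```

>>> servo_tool([
  [0, 0, 0, 0, 0, -0.042, 1],
  [0, 0, 0, 0, 0, -0.084, 1],
])

```text
time: 15.0
tool_pos: [0.5765, -0.0533, 0.1443]
tcp_rot: [2.265, 2.177, -0.003]
wrist_force: [-6.0, -3.1, 5.0]
width: 0.503
grip_force: 41.9
```

```bash
python3 st.py
```

```text
15.0 [ 0.5765 -0.0533  0.1443] F [-5.98 -3.05  4.95] T [-0.47   1.239  0.202] q6 -0.093 yaw 87.7 0.5027177842014918 41.912734508514404
```

>>> servo_tool([
  [0, 0, 0, 0, 0, -0.042, 1],
  [0, 0, 0, 0, 0, -0.084, 1],
])

```text
time: 15.2
tool_pos: [0.5763, -0.0533, 0.1443]
tcp_rot: [2.531, 1.86, -0.003]
wrist_force: [-6.5, -3.0, 5.6]
width: 0.502
grip_force: 41.9
```

```bash
python3 st.py
```

```text
15.2 [ 0.5763 -0.0533  0.1443] F [-6.54 -3.03  5.64] T [-0.309  1.304  0.145] q6 0.17 yaw 72.6 0.5015842325264208 41.85713768005371
```

>>> servo_tool([
  [0, 0, 0, 0, 0, -0.042, 1],
  [0, 0, 0, 0, 0, -0.084, 1],
])

```text
time: 15.4
tool_pos: [0.5761, -0.0532, 0.1443]
tcp_rot: [2.754, 1.51, -0.004]
wrist_force: [-7.5, -2.3, 6.3]
width: 0.503
grip_force: 41.9
```

```bash
python3 st.py; python3 -c "
from h import *
print(lift(save('scene','s9')[:,:,::-1].copy()))"
```

```text
15.4 [ 0.5761 -0.0532  0.1443] F [-7.52 -2.34  6.31] T [-0.225  1.394  0.231] q6 0.434 yaw 57.5 0.5028088071671206 41.943182945251465
[(0.5, 0.0, 0.971), (0.0, 0.0, 0.999)]
```

>>> servo_tool([
  [0, 0, 0, 0, 0, -0.042, 1],
  [0, 0, 0, 0, 0, -0.084, 1],
])

```text
time: 15.65
tool_pos: [0.576, -0.053, 0.1443]
tcp_rot: [2.929, 1.135, -0.004]
wrist_force: [-8.0, -3.0, 6.0]
width: 0.498
grip_force: 42.1
```

```bash
cat >> st.py <<'E'
from h import *
print(lift(bot.read_camera("scene")[:,:,::-1].copy())[0])
E
python3 st.py
```

```text
15.65 [ 0.576  -0.053   0.1443] F [-8.02 -3.    5.99] T [-0.072  1.437  0.229] q6 0.698 yaw 42.4 0.49816617936029983 42.1125590801239
(0.25, 0.125, 0.983)
```

>>> servo_tool([
  [0, 0, 0, 0, 0, -0.042, 1],
  [0, 0, 0, 0, 0, -0.084, 1],
])

```text
time: 15.9
tool_pos: [0.5758, -0.0529, 0.1443]
tcp_rot: [3.053, 0.74, -0.004]
wrist_force: [-8.7, -1.5, 6.9]
width: 0.503
grip_force: 42.1
```

```bash
python3 st.py
```

```text
15.9 [ 0.5758 -0.0529  0.1443] F [-8.72 -1.53  6.87] T [0.049 1.435 0.166] q6 0.962 yaw 27.2 0.5030811265390227 42.141430377960205
(0.0, 0.0, 0.997)
```

>>> servo_tool([
  [0, 0, 0, 0, 0, -0.042, 1],
  [0, 0, 0, 0, 0, -0.084, 1],
])

```text
time: 16.15
tool_pos: [0.5758, -0.0527, 0.1443]
tcp_rot: [3.124, 0.332, -0.004]
wrist_force: [-8.1, -0.9, 7.5]
width: 0.504
grip_force: 42.2
```

```bash
python3 st.py
```

```text
16.15 [ 0.5758 -0.0527  0.1443] F [-8.1  -0.86  7.54] T [0.142 1.364 0.306] q6 1.226 yaw 12.1 0.5038300687921534 42.15702295303345
(0.0, 0.0, 0.997)
```

>>> servo_tool([
  [0, 0, 0, 0, 0, -0.04, 1],
  [0, 0, 0, 0, 0, -0.08, 1],
])

```text
time: 16.4
tool_pos: [0.5758, -0.0525, 0.1443]
tcp_rot: [3.141, -0.062, -0.004]
wrist_force: [-8.2, 0.3, 6.3]
width: 0.501
grip_force: 42.2
```

```bash
python3 st.py
```

```text
16.4 [ 0.5758 -0.0525  0.1443] F [-8.23  0.3   6.33] T [0.317 1.346 0.358] q6 1.477 yaw -2.3 0.500647394572874 42.16670215129852
(0.0, 0.0, 0.997)
```

>>> servo_tool([
  [0, 0, 0, 0, 0, -0.04, 1],
  [0, 0, 0, 0, 0, -0.078, 1],
  [0, 0, 0, 0, 0, -0.078, 1],
])

```text
time: 16.75
tool_pos: [0.5758, -0.0523, 0.1443]
tcp_rot: [3.11, -0.442, -0.004]
wrist_force: [-8.6, -0.3, 6.5]
width: 0.503
grip_force: 42.2
```

```bash
python3 st.py
```

```text
16.75 [ 0.5758 -0.0523  0.1443] F [-8.58 -0.29  6.5 ] T [ 0.267  1.281 -0.061] q6 1.72 yaw -16.2 0.5033719192001338 42.17259228229523
(0.0, 0.0, 0.997)
```

>>> servo_tool([
  [0, 0, 0, 0, 0, 0, 0.25],
  [0, 0, 0, 0, 0, 0, 0.25],
  [0, 0, 0, 0, 0, 0, 0.25],
  [0, 0, 0.25, 0, 0, 0, 0.25],
  [0, 0, 0.6, 0, 0, 0, 0.25],
  [0, 0, 0.9, 0, 0, 0, 0.25],
  [-0.5, -1, 0.9, 0, 0, 0, 0.25],
  [-0.5, -1, 0.9, 0, 0, 0, 0.25],
  [-0.5, -1, 0.9, 0, 0, 0, 0.25],
  [-0.5, -1, 0.9, 0, 0, 0, 0.25],
])

```text
time: 17.8
tool_pos: [0.5006, -0.2057, 0.2779]
tcp_rot: [3.108, -0.442, 0.002]
wrist_force: [1.0, 0.3, 1.0]
width: 0.75
grip_force: 0.0
```

```bash
python3 st.py; python3 - <<'E'
from h import *
b=save("scene","s10");a=save("top","t10")
cv2.imwrite("pics/c10.png",np.hstack([cv2.resize(x,(400,400),interpolation=cv2.INTER_CUBIC) for x in (b[180:270,220:310],a[155:255,235:335])])[:,:,::-1])
E
```

```text
17.8 [ 0.5006 -0.2057  0.2779] F [0.97 0.34 1.02] T [ 0.    -0.055  0.048] q6 1.419 yaw -16.2 0.750288586461499 0.0
(0.0, 0.0, 0.997)
```

View pics/c10.png

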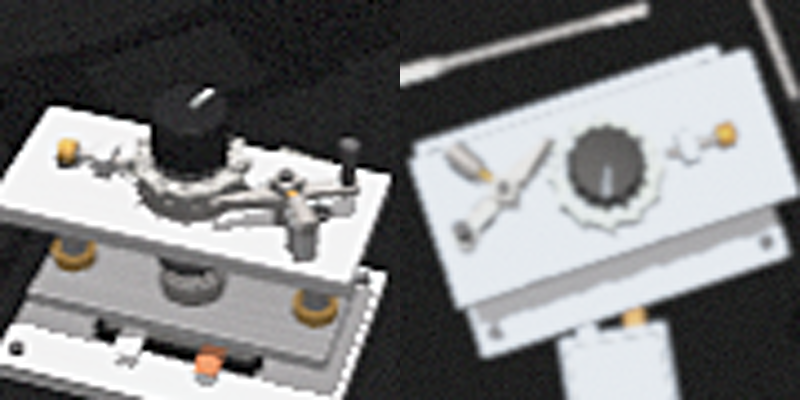

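The pawl lies in the wheel, with the pin back at its start place (scene crop ~348,150), and the plate is down. I'll check the knob's net rotation from its pointer.

```bash
python3 - <<'E'
from h import *
k=np.array([.5762,-.0528])
def ang(f):
    im=cv2.imread(f).astype(float).min(2); h=[]
    for n in range(0,3600):
        a=np.radians(n/10); P=[[k[0]+r*np.cos(a),k[1]+r*np.sin(a),.171] for r in (.009,.012,.015,.018)]
        uv=proj("scene",P).astype(np.float32) if n%20==0 else None
        if uv is not None: h.append((cv2.remap(im.astype(np.float32),uv[None,:,0],uv[None,:,1],cv2.INTER_LINEAR).mean(),n/10))
    h.sort(reverse=True); w=np.array([x for x,_ in h[:8]]); z=np.array([np.exp(1j*np.radians(y)) for _,y in h[:8]])
    return h[0],h[1],np.degrees(np.angle((w*z).sum()))
for f in("scene0","s3","s7","s8","s10"): print(f,ang(f"pics/{f}.png"))
E
```

```text
scene0 ((np.float32(173.83447), 20.0), (np.float32(171.73584), 18.0), np.float64(20.85716715869771))
s3 ((np.float32(149.76953), 154.0), (np.float32(149.75757), 152.0), np.float64(152.98903994512915))
s7 ((np.float32(222.8833), 308.0), (np.float32(208.28125), 310.0), np.float64(-51.021059322315296))
s8 ((np.float32(225.37231), 308.0), (np.float32(210.58838), 310.0), np.float64(-51.015126323373934))
s10 ((np.float32(212.70703), 180.0), (np.float32(211.76831), 182.0), np.float64(179.20298847244928))
```

The knob is a net 4.33 clicks on, with first touch at about 2.9, so it sits about 1.4 clicks past touch (~37 N). The spring-back balance gives the same touch point. I'm handing in.

```bash
python3 -c "
from workcell import bot
print(bot.finish_job())"
```

```text
the job is handed in; nothing more can be done
None
```

I freed the pawl, backed the knob off until the plate was clear, put the pawl back in, and wound the knob to about 1.4 clicks past first touch (roughly 37 N, estimated from the knob angle). The job is handed in at about 18 s; no verdict was returned.

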